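# Set out the button-covering bench

### The arm

A 6-joint arm with a two-finger parallel gripper is mounted at the origin on the work surface. World frame = base frame: x ahead of the robot, y to its left, z up, the work surface at z = 0. Lengths are in m, angles in rad, forces in N, time in s.
With the tool pointing down it reaches from about 0.375 to 0.9 m from the base axis. Payload 3.1 kg.
Tool frame: the origin (TCP) lies at the very end of the fingers, on their centre line; the grasp point (between the pads) lies arm.grasp_offset behind it (arm.grasp_offset is the distance from the TCP to the grasp point, in m); z points along the fingers, y is the direction in which the jaws open and shut (so a half turn about z gives the same grasp; the last joint's range is limited). The gripper opens to 85 mm and grips with 20 to 120 N. Pads are 22 mm wide; open, the fingers measure 114 mm over their backs; the gripper's body (76 mm by 85 mm) begins 54 mm behind the grasp point. The pads swing forward as they close: fully open they stand 13 mm farther back than shut.
Start: joints at [1.052, 0.527, 1.433, -0, 1.181, -0.178], TCP at [0.209, 0.589, 0.231] pointing down, gripper open.
Joint ranges: [-3.08, 3.08], [-0.75, 2.2], [0.22, 2.44], [-1.43, 4.57], [0, 2.65], [-2.85, 2.85]. Speed limits (rad/s): [2.79, 2.79, 3.14, 3.14, 3.14, 3.14].

### API

Orientations are given as a unit quaternion [w, x, y, z].
In Python, from bench import arm gives the robot as it stands.
- The arm moves only by the tool move_arm, never from a script. Its argument "steps" is a list of rows, each a list of 5 numbers: the opening, from 0 (shut) to 1 (fully open), then the shift along the world's x, y, z scaled (see below), then the turn about the world's z scaled (see below). In form: [[jaw, dx, dy, dz, twist], ...]. A call has 1 to 12 rows; each row is the pose to reach, as a shift and turn from the pose measured when the call began; what a row does not reach only later rows make up. The controller multiplies each number of a shift by 200 mm and each number of a turn by 45 degrees. A row lasts 1/8 s, in which the tool goes at most 62.5 mm and 10.7 degrees, less where a joint would pass 70% of its speed; a pose out of reach is approached as far as the arm can. A call with a number of a shift or a turn outside -1 to 1 is refused whole. A call with a gripper value outside its range is refused whole. The fingers move at their own pace and stop on an object; "grip_force" is the grip in N (left out, the last holds). Time passes only in rows, so rows that repeat a pose let the fingers close. It gives the time, the measured TCP pose, the force and the opening at its end, in the units of the state.
- arm.observe(): the state, without advancing time (a new reading comes with each control period).
- arm.snapshot(name): name is "scene" or "side" or "wrist"; returns a dict with "color" (384x512x3 uint8, red, green, blue), "range_z" (384x512 float32, m along the optical axis (not along the pixel's ray), 0 where there is no reading), "mtx" (3x3 intrinsics, pixels), "extrinsics" (4x4, takes a point from camera to world coordinates); the wrist camera has in their place "hand_eye" (4x4, takes a point from camera to tool coordinates, whose origin is the TCP and whose axes are the flange's). Camera axes: x right, y down, z forward; pixel columns grow to the right and rows downward; lengths in m; the calibration is good to about 2 mm. A picture is of the moment at which its call begins: read the wrist's pose just before it.
- arm.close_job(): hands the job in, once; it reports no verdict.
The state is a dict: "time": time; "joint_positions": joint angles; "qd": joint speeds; "joint_efforts": joint torques, N m; "tcp_pos": TCP position; "orientation": TCP orientation; "wrist_force": force on the tool from outside, world axes, zero at the start; "torque": the same for the moment, N m; "finger_gap": finger opening in m.
Only numpy, scipy, OpenCV 4.12 (cv2) and the standard library are available. Lean on these libraries where they do the work, as an engineer would, in place of code of your own. Each camera call takes 0.05 s, during which the arm holds its last target. There are 200 camera calls.

### The job

Set out the bench for covering buttons: stand the dish of domed shells in front of the box of shells and the dish of flat backs in front of the box of backs (the front is the robot's side), each centred on its own box with a gap of about 20 mm. Put the steel lower die midway between the two dishes and in line with them, with the wooden-knobbed punch standing foot down in its recess, and stand the blue cutter behind the die, midway between the two boxes and in line with their middles. Keep the dishes level, set things down upright rather than dropping them, and leave the spool, the pin tin and the shears where they lie.

Things in the scene. Friction and masses are not known exactly. Their poses are not given: they have to be found in the camera images.
- shell_box: Fixed open stock box, light brown card, pale rim, full of silvery domed shells; 90 deep (x) x 120 wide (y) x 45 mm high. Origin: centre of its underside, on the bench. Its front (-x, brass label holder) faces the robot, turned up to 9 degrees. The two boxes stand side by side, square with each other, 260 mm between centres along y; either may be the left one.
- back_box: Fixed open stock box of dark wood with a green rim, full of black flat button backs with small brass wire shanks; same size, origin and axes as the shell box, beside which it stands.
- shell_dish: Loose round white dish, 60 mm outside diameter, 26 mm high, straight side, holding bright silvery domed shells that are fixed in it and reach about to the rim; about 120 g. Origin: centre of its underside; z up. Grip it across the outside.
- back_dish: Loose round orange dish, 60 mm outside diameter, 26 mm high, straight side, holding black flat backs with brass shanks that are fixed in it and reach about to the rim; about 120 g. Origin: centre of its underside; z up.
- die: Loose lower die: a plain steel disc, 50 mm diameter, 24 mm high, with a round recess in its top, 32 mm diameter and 8 mm deep (floor 16 mm above its underside); about 330 g. Origin: centre of its underside; z up.
- punch: Loose punch standing on its foot, 68 mm high: steel foot 26 mm dia., 12 high; collar 33 dia. from 13 to 19; shank 18 dia. to 40; pale wooden knob 28 dia. from 43 to 62, where it is gripped; about 160 g. Origin: centre of the underside of the foot; z up along it. The foot fits the die's recess with 3 mm to spare all round and rests on its floor.
- cutter: Loose hollow cutter: a blue-painted steel tube open at both ends, standing on its slightly narrower cutting edge, 42 mm outside diameter, 45 mm high, wall 3.5 mm, with a bare steel band low down; about 170 g. Origin: on its axis at the cutting edge (underside); z up. Grip it across the outside.
- spool: Bystander, loose: spool of red thread with wooden ends, 34 mm diameter, 50 mm high, standing on end. Origin: centre of its underside.
- pin_tin: Bystander, loose: closed round brass tin, 55 mm diameter, 22 mm high. Origin: centre of its underside.
- shears: Bystander, loose: tailor's shears with black handles lying flat at one side, about 210 x 80 x 10 mm; handles to its -x. Origin: on the bench 15 mm from the pivot towards the tips.
There are look-alikes about, which are no part of the job. Leave any orange or turquoise look-alike of the back_box alone. What is shaped like the back_dish but green or pink is not meant.

How it is judged:
By the outcome, as a careful person would: the job done as asked, in the order asked, and still so for the second after the job is handed in, with the robot touching nothing.
It also fails if it takes over 112 s, if anything falls off the work surface, if the arm or the gripper's body presses on something with over 40 N, if the wrist force passes 120 N, or if a joint passes its speed limit or range.

## Working session

There is one attempt and no reset: what is moved stays moved. The work goes in short steps, Python scripts to look and compute and a tool call to move; the robot and the scene stay as the last step left them, time stands still between calls to the robot, and variables do not carry over. Pictures are saved under pics/ and viewed, about 12 in all and at most 16, crops included, and the job is handed in when it is done.

Besides the shell and the picture viewer there is one more tool, called as name([rows], argument=value, ...), one row to a line, values as JSON. move_arm: Moves the arm, as the interface text tells. Its arguments: {"type":"object","properties":{"steps":{"type":"array","items":{"type":"array","items":{"type":"number","minimum":-1,"maximum":1}}},"grip_force":{"type":"number"}},"required":["steps"]}

```bash
mkdir -p pics; cat > h.py <<'E'
import numpy as np, cv2
from bench import arm
def snap(n,f=None):
    s=arm.snapshot(n)
    if f: cv2.imwrite('pics/'+f,cv2.cvtColor(s['color'],cv2.COLOR_RGB2BGR))
    np.savez('/tmp/'+n+'.npz',**s); return s
E
python3 - <<'E'
from h import *
print(arm.observe(),arm.grasp_offset)
a=snap('scene');b=snap('side')
for s in(a,b):print(s['mtx'],s['extrinsics'])
cv2.imwrite('pics/a.png',cv2.cvtColor(cv2.resize(a['color'],(800,600),interpolation=cv2.INTER_CUBIC),4))
cv2.imwrite('pics/b.png',cv2.cvtColor(cv2.resize(b['color'],(800,600),interpolation=cv2.INTER_CUBIC),4))
E
```

```text
{'time': 0.0, 'joint_positions': array([ 1.05151758e+00,  5.28496766e-01,  1.43392097e+00,  1.65613202e-05,
        1.18137503e+00, -1.78481871e-01]), 'qd': array([-0.00107902,  0.00021441,  0.00064825, -0.00018292,  0.00098158,
        0.00094175]), 'joint_efforts': array([ 4.19173521e-04, -4.42363358e+01, -1.78020555e+01, -1.73601888e-04,
        8.57255742e-03, -1.59243916e-05]), 'tcp_pos': array([0.20849326, 0.5884358 , 0.23030887]), 'orientation': array([-3.83244720e-04,  1.69578032e-01,  9.85516149e-01, -1.03116479e-03]), 'wrist_force': array([-0.37764624,  1.13055356,  0.4244317 ]), 'torque': array([0.03115674, 0.02898836, 0.04525261]), 'finger_gap': 0.08554272636481819} 0.0187
[[432.40019884   0.         253.54747722]
 [  0.         432.40019884 200.02701102]
 [  0.           0.           1.        ]] [[-0.43832846  0.75064561 -0.4943676   1.1975864 ]
 [ 0.89869115  0.35689448 -0.25491281  0.35436587]
 [-0.01491212 -0.55601933 -0.83103558  1.15479448]
 [ 0.          0.          0.          1.        ]]
[[369.95743924   0.         257.12959311]
 [  0.         369.95743924 189.25865033]
 [  0.           0.           1.        ]] [[ 0.70230047 -0.34313912  0.62372236 -0.0618744 ]
 [-0.71155198 -0.3649858   0.60039916 -0.58771182]
 [ 0.02162936 -0.8654715  -0.50049102  0.54003791]
 [ 0.          0.          0.          1.        ]]
```

View pics/a.png

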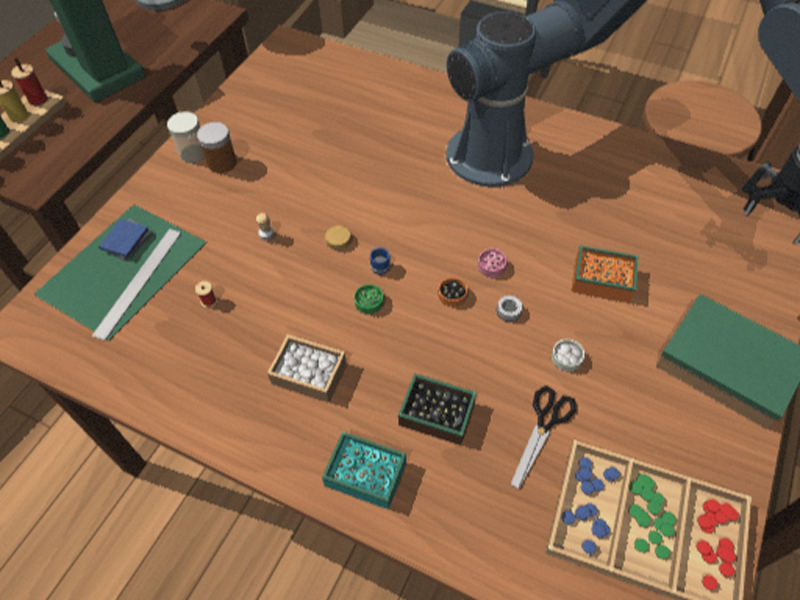

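View pics/b.png

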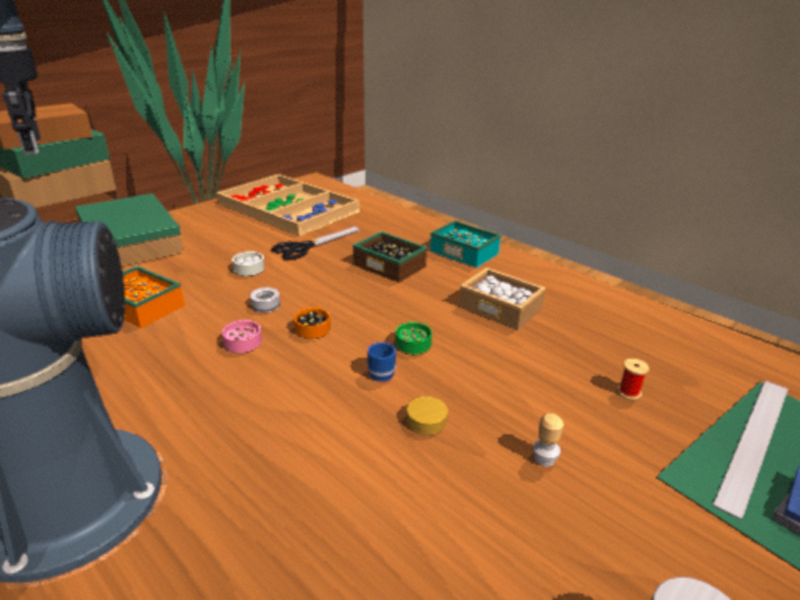

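Candidates (scene picture, 800x600 px):
- **Shell dish:** white, (569,353). The steel die at (509,307) is also a pale disc.
- **Back dish:** orange, (453,290). The pink one at (492,262) and the green one at (370,298) are look-alikes.
- **Back box:** dark with a green rim, (437,408). The orange one at (607,273) and the turquoise one at (365,468) are look-alikes.
- **Shell box:** (307,367).
- **Punch:** (265,225), next to the spool at (205,293).
- **Cutter:** (380,262).

Next I'll measure these and check the choice in one crop.

```bash
cat >> h.py <<'E'
def cloud(s,T=None):
    K=s['mtx'];d=s['range_z'];v,u=np.mgrid[:384,:512]
    P=np.stack([(u-K[0,2])/K[0,0]*d,(v-K[1,2])/K[1,1]*d,d],-1)
    T=s['extrinsics'] if T is None else T
    W=P@T[:3,:3].T+T[:3,3]; W[d==0]=np.nan; return W
E
python3 - <<'E'
from h import *
N={'shell_box':(307,367),'back_box':(437,408),'shell_dish':(569,353),'back_dish':(453,290),'die':(509,307),'punch':(265,225),'cutter':(380,262),'spool':(205,293),'tin':(338,236),'green':(370,298),'pink':(492,262),'orangebox':(607,273),'shears':(540,430)}
s=dict(np.load('/tmp/scene.npz'));t=dict(np.load('/tmp/side.npz'))
A=cloud(s);B=cloud(t)
tab=A[200:260,240:260,2];print('table z',np.nanmedian(tab),np.nanstd(tab))
tot=np.vstack([A.reshape(-1,3),B.reshape(-1,3)])
for n,(u,v) in N.items():
    p=A[round(v/1.5625),round(u/1.5625)]
    r=.09 if 'box' in n else .045
    out=[]
    for C in(A,B):
        C=C.reshape(-1,3);m=(np.hypot(*(C[:,:2]-p[:2]).T)<r)&(C[:,2]>(.008 if n!='shears' else .005))&(C[:,2]<.1)
        q=C[m]
        if len(q)<5: continue
        top=np.percentile(q[:,2],95); qt=q[q[:,2]>top-.012]
        (c,wh,a)=cv2.minAreaRect((qt[:,:2]*1000).astype(np.float32))
        out+=[len(q),round(top*1000),np.round(c),np.round(wh),round(a,1)]
    print(n,np.round(p*1000),*out)
im=s['color'][130:290,150:400]
cv2.imwrite('pics/c.png',cv2.cvtColor(cv2.resize(im,(800,512),interpolation=cv2.INTER_CUBIC),4))
E
```

```text
table z -0.0002676211135608231 0.004697049270834264
shell_box [718. -87.  38.] 1372 46 [713. -91.] [ 93. 122.] 6.7 1273 44 [711. -92.] [ 95. 123.] 6.0
back_box [688. 171.  38.] 1462 47 [685. 168.] [ 93. 120.] 6.2 959 44 [683. 166.] [ 97. 123.] 5.2
shell_dish [463. 349.  18.] 321 27 [468. 348.] [58. 60.] 75.8 224 25 [464. 346.] [62. 58.] 75.0
back_dish [419.  87.  15.] 271 26 [424.  87.] [60. 59.] 8.0 346 25 [421.  83.] [61. 59.] 45.3
die [407. 206.  16.] 203 26 [412. 206.] [48. 49.] 34.3 204 24 [408. 204.] [51. 48.] 67.6
punch [ 456. -341.   48.] 129 68 [ 455. -348.] [20. 25.] 54.0 433 66 [ 448. -354.] [25. 26.] 38.9
cutter [441. -71.  47.] 180 46 [423. -82.] [42. 36.] 26.8 387 44 [421. -85.] [42. 39.] 47.2
spool [ 665. -353.   50.] 138 52 [ 657. -366.] [32. 33.] 14.8 305 50 [ 653. -367.] [32. 33.] 7.1
tin [ 403. -193.   30.] 185 25 [ 396. -197.] [56. 53.] 84.5 456 22 [ 393. -202.] [53. 54.] 69.3
green [511. -59.  15.] 270 27 [515. -62.] [64. 55.] 25.9 375 25 [512. -63.] [62. 58.] 72.1
pink [319. 134.  18.] 254 26 [318. 131.] [61. 58.] 31.8 380 25 [315. 130.] [61. 60.] 17.5
orangebox [261. 360.  39.] 1132 46 [251. 356.] [ 99. 121.] 11.5 979 44 [248. 353.] [ 93. 125.] 12.5
shears [634. 353.  10.] 246 12 [634. 351.] [88. 74.] 6.8 77 9 [634. 354.] [82. 42.] 4.2
```

View pics/c.png

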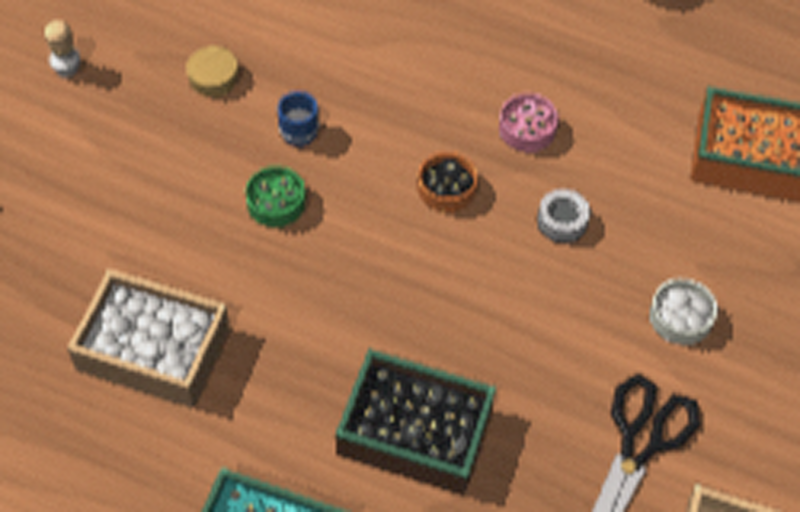

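The crop confirms the choice: white dish with silvery shells at about (684,310), orange dish with black backs at (447,180), recessed steel disc at (563,215), blue cutter at (298,118) and punch at (62,47). The box of backs is the dark one with the green rim at (415,420). The two views agree to about 5 mm, and the boxes come out 260 mm apart, turned 6.2°.

First move: above the shell dish.

move_arm([
  [1, 0.9, -1, 0, 0.57],
  [1, 0.9, -1, 0, 0.57],
  [1, 0.9, -1, 0, 0.57],
  [1, 0.9, -1, 0, 0.57],
  [1, 0.9, -1, 0, 0.57],
  [1, 0.9, -1, 0, 0.57],
  [1, 0.9, -1, 0, 0.57],
], grip_force=40)

```text
time: 0.98
tcp_pos: [0.3879, 0.3889, 0.2302]
orientation: [-0.001, -0.053, 0.999, -0.001]
wrist_force: [-0.9, 0.2, 0.2]
finger_gap: 0.0855
```

```bash
cat >> h.py <<'E'
def quat(q):
    from scipy.spatial.transform import Rotation as R
    return R.from_quat(np.r_[q[1:],q[0]]).as_matrix()
def wrist(f=None):
    o=arm.observe();s=snap('wrist',f);T=np.eye(4);T[:3,:3]=quat(o['orientation']);T[:3,3]=o['tcp_pos']
    print('tcp',np.round(o['tcp_pos']*1000,1),'jawdeg',round(np.degrees(np.arctan2(T[1,1],T[0,1])),2),'q6',round(o['joint_positions'][5],2))
    return s,cloud(s,T@s['hand_eye']),o
def circ(W,c,r=.045,lo=.008,hi=.1,band=.012):
    C=W.reshape(-1,3);m=(np.hypot(*(C[:,:2]-np.array(c)/1000).T)<r)&(C[:,2]>lo)&(C[:,2]<hi);q=C[m]
    if len(q)<10: return None
    top=np.percentile(q[:,2],95);q=q[q[:,2]>top-band]
    k,rad=cv2.minEnclosingCircle((q[:,:2]*1000).astype(np.float32));x,y,w,h=cv2.boundingRect((q[:,:2]*1e4).astype(np.int32))
    print('n',len(q),'top',round(top*1000,1),'circle',np.round(k,1),round(rad,1),'bbox ctr',round((x+w/2)/10,1),round((y+h/2)/10,1),w/10,h/10)
E
python3 - <<'E'
from h import *
s,W,o=wrist('w1.png')
print(s['mtx'],np.round(s['hand_eye'],3))
circ(W,(466,347))
E
```

```text
tcp [387.9 388.9 230.2] jawdeg 96.13 q6 -1.09
[[283.38718595   0.         256.6689971 ]
 [  0.         283.38718595 191.47538589]
 [  0.           0.           1.        ]] [[ 0.001 -0.952 -0.306  0.078]
 [ 1.     0.001  0.001 -0.001]
 [-0.    -0.306  0.952 -0.143]
 [ 0.     0.     0.     1.   ]]
n 1359 top 26.5 circle [464.1 345.7] 30.1 bbox ctr 463.9 345.8 59.3 59.1
```

View pics/w1.png

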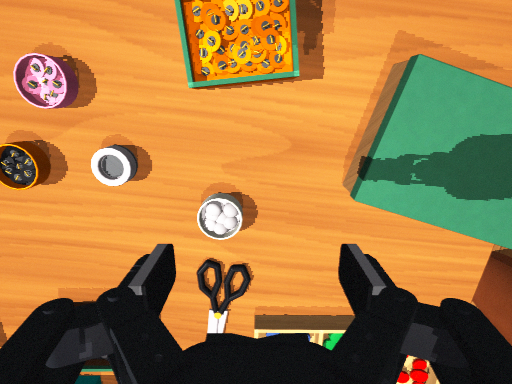

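The wrist view shows the white dish at (220,215) with nothing near it and the shears at (220,290). It puts the dish at (464,346). Approaching.

move_arm([
  [1, 0.38, -0.215, -0.3, 0],
  [1, 0.38, -0.215, -0.3, 0],
  [1, 0.38, -0.215, -0.6, 0],
  [1, 0.38, -0.215, -0.85, 0],
  [1, 0.38, -0.215, -0.85, 0],
])

```text
time: 1.65
tcp_pos: [0.4597, 0.3457, 0.0564]
orientation: [-0.005, -0.055, 0.998, -0.003]
wrist_force: [-0.3, -1.0, 1.3]
finger_gap: 0.0855
```

```bash
python3 - <<'E'
from h import *
s,W,o=wrist()
circ(W,(464,346))
E
```

```text
tcp [459.7 345.7  56.4] jawdeg 96.29 q6 -1.23
n 1200 top 95.0 circle [460.9 345.1] 44.6 bbox ctr 460.2 345.4 33.3 87.9
```

move_arm([
  [1, 0.02, 0, -0.15, 0],
  [1, 0.02, 0, -0.26, 0],
  [1, 0.02, 0, -0.26, 0],
  [1, 0.02, 0, -0.26, 0],
  [0, 0.02, 0, -0.26, 0],
  [0, 0.02, 0, -0.26, 0],
  [0, 0.02, 0, -0.26, 0],
  [0, 0.02, 0, -0.26, 0],
  [0, 0.02, 0, -0.26, 0],
  [0, 0.02, 0, -0.26, 0],
  [0, 0.02, 0, -0.26, 0],
])

```text
time: 3.08
tcp_pos: [0.4666, 0.3472, 0.0086]
orientation: [-0.001, -0.055, 0.998, -0.001]
wrist_force: [-0.3, 0.1, 7.2]
finger_gap: 0.0572
```

move_arm([
  [0, 0, 0, 0.2, 0],
  [0, 0, 0, 0.5, 0],
  [0, 0, 0, 0.6, 0],
  [0, 0.3, -1, 0.6, 0],
  [0, 0.3, -1, 0.6, 0],
  [0, 0.3, -1, 0.6, 0],
  [0, 0.3, -1, 0.6, 0],
  [0, 0.3, -1, 0.6, 0],
])

```text
time: 4.08
tcp_pos: [0.5272, 0.1454, 0.1288]
orientation: [-0.001, -0.053, 0.999, -0.001]
wrist_force: [-0.4, 0.4, -1.8]
finger_gap: 0.0569
```

```bash
python3 - <<'E'
from h import *
s,W,o=wrist('w2.png')
circ(W,(684,167),.09,.03,.06)
E
```

```text
tcp [527.2 145.4 128.8] jawdeg 96.08 q6 -1.61
n 2231 top 46.2 circle [659.7 161.1] 62.4 bbox ctr 657.8 160.7 54.6 119.7
```

View pics/w2.png

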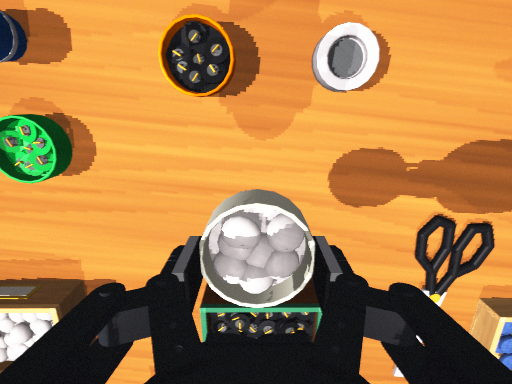

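The dish is held level at (258,250).

move_arm([
  [0, 0.2, -1, 0, 0],
  [0, 0.3, -1, 0, 0],
  [0, 0.455, -1, 0, 0],
  [0, 0.455, -1, 0, 0],
  [0, 0.455, -1, 0, 0],
])

```text
time: 4.75
tcp_pos: [0.6195, -0.0545, 0.1288]
orientation: [-0.0, -0.053, 0.999, -0.001]
wrist_force: [0.4, 0.7, -1.3]
finger_gap: 0.0572
```

```bash
python3 - <<'E'
from h import *
s,W,o=wrist()
t=snap('side');B=cloud(t)
C=B.reshape(-1,3)*1000
# front-edge line of both boxes from the side view: points on the rim, front face
th=np.radians(6.18);f=np.array([np.cos(th),np.sin(th)]);l=np.array([-f[1],f[0]])
for n,D in(('side',C),('scene',cloud(dict(np.load('/tmp/scene.npz'))).reshape(-1,3)*1000)):
  for c in((712,-91.5),(684,167)):
    q=D[(np.abs(D[:,2]-40)<10)];r=(q[:,:2]-c);a=r@f;b=r@l
    m=(abs(a)<60)&(abs(b)<70);a=a[m];b=b[m]
    mid=abs(b)<45;midl=abs(a)<30
    print(n,c,'a',np.percentile(a[mid],[1,99]).round(1),'b',np.percentile(b[midl],[1,99]).round(1),len(a))
E
```

```text
tcp [619.5 -54.5 128.8] jawdeg 96.09 q6 -1.94
side (712, -91.5) a [-47.4  43.9] b [-61.2  58.1] 873
side (684, 167) a [-48.3  43.4] b [-61.9  59.2] 612
scene (712, -91.5) a [-43.2  47.1] b [-58.1  61.2] 1071
scene (684, 167) a [-43.9  46.6] b [-58.4  60.6] 1082
```

move_arm([
  [0, -0.005, -0.233, 0, 0],
  [0, -0.005, -0.233, -0.2, 0],
  [0, -0.005, -0.233, -0.4, 0],
  [0, -0.005, -0.233, -0.5, 0],
  [0, -0.005, -0.233, -0.56, 0],
  [0, -0.005, -0.233, -0.59, 0],
  [0, -0.005, -0.233, -0.6, 0],
  [0, -0.005, -0.233, -0.6, 0],
])

```text
time: 5.85
tcp_pos: [0.6161, -0.0984, 0.0091]
orientation: [-0.002, -0.054, 0.999, -0.001]
wrist_force: [-0.1, -0.7, -1.8]
finger_gap: 0.0575
```

move_arm([
  [0, 0.012, -0.013, -0.003, 0],
  [0, 0.012, -0.013, -0.006, 0],
  [0, 0.012, -0.013, -0.006, 0],
])

```text
time: 6.22
tcp_pos: [0.6196, -0.1017, 0.0087]
orientation: [-0.001, -0.054, 0.999, -0.001]
wrist_force: [1.4, -1.4, 2.4]
finger_gap: 0.0574
```

Contact. Now release and rise.

move_arm([
  [1, 0, 0, 0, 0],
  [1, 0, 0, 0, 0],
  [1, 0, 0, 0, 0],
  [1, 0, 0, 0, 0],
  [1, 0, 0, 0.2, 0],
  [1, 0, 0, 0.5, 0],
  [1, -0.2, 0, 0.9, 0],
  [1, -0.5, 0, 1, 0],
  [1, -0.5, 0, 1, 0],
  [1, -0.5, 0, 1, 0],
])

```text
time: 7.48
tcp_pos: [0.5189, -0.1017, 0.2099]
orientation: [0.0, -0.054, 0.999, -0.002]
wrist_force: [0.6, -0.3, 0.8]
finger_gap: 0.0855
```

```bash
python3 - <<'E'
from h import *
s,W,o=wrist()
circ(W,(617.6,-101.7),.036); circ(W,(422,85)); circ(W,(712,-91.5),.08,.03,.06)
for n in('scene','side'): circ(cloud(snap(n)),(617.6,-101.7),.036)
E
```

```text
tcp [ 518.9 -101.7  209.9] jawdeg 96.18 q6 -2.08
n 1445 top 26.5 circle [ 616.7 -103. ] 30.1 bbox ctr 616.6 -102.7 60.0 58.8
n 2324 top 26.6 circle [421.7  83.8] 30.5 bbox ctr 421.4 83.8 59.4 60.7
n 3499 top 46.1 circle [707.  -93.2] 72.9 bbox ctr 707.5 -93.5 97.3 127.5
n 242 top 26.8 circle [619.  -99.5] 32.1 bbox ctr 620.1 -99.8 61.9 60.5
n 296 top 24.5 circle [ 617.3 -103.4] 32.8 bbox ctr 615.9 -103.4 61.7 61.2
```

Shell dish is placed within about 1 mm. Now the back dish.

move_arm([
  [1, -0.48, 0.93, 0, 0],
  [1, -0.48, 0.93, 0, 0],
  [1, -0.48, 0.93, 0, 0],
  [1, -0.48, 0.93, -0.2, 0],
  [1, -0.48, 0.93, -0.5, 0],
  [1, -0.48, 0.93, -0.75, 0],
  [1, -0.48, 0.93, -0.75, 0],
])

```text
time: 8.5
tcp_pos: [0.4221, 0.0845, 0.0539]
orientation: [-0.006, -0.054, 0.998, -0.001]
wrist_force: [-0.7, -0.2, 0.2]
finger_gap: 0.0855
```

move_arm([
  [1, 0.0, 0, -0.12, 0],
  [1, 0.0, 0, -0.22, 0],
  [1, 0.0, 0, -0.22, 0],
  [1, 0.0, 0, -0.22, 0],
  [0, 0.0, 0, -0.22, 0],
  [0, 0.0, 0, -0.22, 0],
  [0, 0.0, 0, -0.22, 0],
  [0, 0.0, 0, -0.22, 0],
  [0, 0.0, 0, -0.22, 0],
  [0, 0, 0, -0.22, 0],
])

```text
time: 9.75
tcp_pos: [0.4229, 0.0844, 0.0115]
orientation: [-0.005, -0.055, 0.998, -0.001]
wrist_force: [-1.1, -0.3, 12.9]
finger_gap: 0.0589
```

move_arm([
  [0, 0, 0, 0.2, 0],
  [0, 0, 0, 0.45, 0],
  [0, 0, 0, 0.5, 0],
  [0, 0.84, 0.363, 0.5, 0],
  [0, 0.84, 0.363, 0.5, 0],
  [0, 0.84, 0.363, 0.5, 0],
  [0, 0.84, 0.363, 0.5, 0],
  [0, 0.84, 0.363, 0.3, 0],
  [0, 0.84, 0.363, 0.1, 0],
  [0, 0.84, 0.363, 0.03, 0],
  [0, 0.84, 0.363, 0.01, 0],
  [0, 0.84, 0.363, 0.005, 0],
])

```text
time: 11.25
tcp_pos: [0.5914, 0.157, 0.0133]
orientation: [-0.004, -0.055, 0.998, -0.001]
wrist_force: [0.6, 0.1, -0.9]
finger_gap: 0.0586
```

move_arm([
  [0, -0.004, 0, -0.005, 0],
  [0, -0.004, 0, -0.008, 0],
  [0, -0.004, 0, -0.012, 0],
])

```text
time: 11.62
tcp_pos: [0.5911, 0.157, 0.0117]
orientation: [-0.003, -0.055, 0.998, -0.001]
wrist_force: [-1.0, -0.1, 6.8]
finger_gap: 0.0584
```

move_arm([
  [1, 0, 0, 0, 0],
  [1, 0, 0, 0, 0],
  [1, 0, 0, 0, 0],
  [1, 0, 0, 0, 0],
  [1, 0, 0, 0.2, 0],
  [1, 0, 0, 0.5, 0],
  [1, -0.3, 0.0, 0.85, 0],
  [1, -0.55, 0.1, 0.95, 0],
  [1, -0.55, 0.1, 0.95, 0],
  [1, -0.55, 0.1, 0.95, 0],
])

```text
time: 12.88
tcp_pos: [0.4808, 0.1775, 0.2025]
orientation: [-0.002, -0.055, 0.998, -0.001]
wrist_force: [0.9, 0.4, -0.4]
finger_gap: 0.0853
```

```bash
python3 - <<'E'
from h import *
s,W,o=wrist('w3.png')
circ(W,(589.6,156.8),.036); circ(W,(410,205))
for n in('scene','side'): circ(cloud(snap(n)),(589.6,156.8),.036)
E
```

```text
tcp [480.8 177.5 202.5] jawdeg 96.35 q6 -1.54
n 1474 top 26.5 circle [589.1 155.7] 30.5 bbox ctr 588.6 156.2 60.2 59.1
n 1677 top 25.3 circle [408.8 204.2] 24.8 bbox ctr 408.8 204.2 49.3 49.3
n 257 top 26.6 circle [592.8 158.7] 30.8 bbox ctr 593.1 157.8 60.9 59.5
n 199 top 25.0 circle [590.8 153.9] 32.5 bbox ctr 589.0 154.9 60.0 62.1
```

View pics/w3.png

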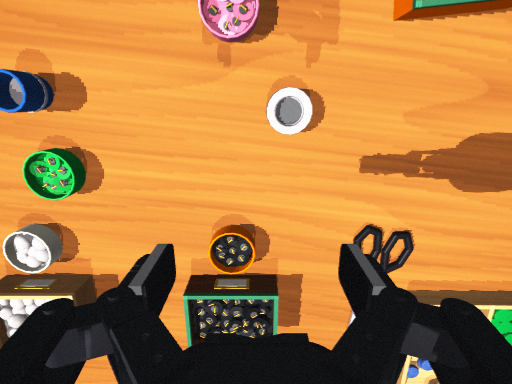

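The dish of backs stands centred in front of its box: dish at (233,250), box label at (233,284). The die is at (290,111). Now pick the die.

move_arm([
  [1, -0.357, 0.135, -0.1, 0],
  [1, -0.357, 0.135, -0.3, 0],
  [1, -0.357, 0.135, -0.6, 0],
  [1, -0.357, 0.135, -0.8, 0],
  [1, -0.357, 0.135, -0.9, 0],
  [1, -0.357, 0.135, -0.97, 0],
  [1, -0.357, 0.135, -0.97, 0],
  [1, -0.357, 0.135, -0.97, 0],
], grip_force=60)

```text
time: 14.02
tcp_pos: [0.4118, 0.2038, 0.0072]
orientation: [-0.003, -0.054, 0.999, -0.001]
wrist_force: [-0.3, -0.9, 0.1]
finger_gap: 0.0852
```

move_arm([
  [0, 0, 0, 0, 0],
  [0, 0, 0, 0, 0],
  [0, 0, 0, 0, 0],
  [0, 0, 0, 0, 0],
  [0, 0, 0, 0, 0],
  [0, 0, 0, 0, 0],
  [0, 0, 0, 0, 0],
  [0, 0, 0, 0, 0],
])

```text
time: 15.02
tcp_pos: [0.4124, 0.204, 0.0085]
orientation: [-0.001, -0.054, 0.999, -0.001]
wrist_force: [0.0, -1.0, 9.5]
finger_gap: 0.0474
```

move_arm([
  [0, 0, 0, 0.2, 0],
  [0, 0, 0, 0.45, 0],
  [0, 0, 0, 0.5, 0],
  [0, 0.97, -0.885, 0.5, 0],
  [0, 0.97, -0.885, 0.5, 0],
  [0, 0.97, -0.885, 0.5, 0],
  [0, 0.97, -0.885, 0.5, 0],
  [0, 0.97, -0.885, 0.5, 0],
  [0, 0.97, -0.885, 0.3, 0],
  [0, 0.97, -0.885, 0.1, 0],
  [0, 0.97, -0.885, 0.03, 0],
  [0, 0.97, -0.885, 0.02, 0],
])

```text
time: 16.52
tcp_pos: [0.6051, 0.0275, 0.0112]
orientation: [-0.003, -0.054, 0.999, -0.0]
wrist_force: [-0.7, 0.1, -3.4]
finger_gap: 0.047
```

move_arm([
  [0, 0.005, 0, -0.007, 0],
  [0, 0.005, 0, -0.012, 0],
  [0, 0.005, 0, -0.014, 0],
])

```text
time: 16.9
tcp_pos: [0.6067, 0.0275, 0.0094]
orientation: [-0.002, -0.054, 0.999, -0.0]
wrist_force: [-0.5, -0.2, -2.8]
finger_gap: 0.0472
```

move_arm([
  [0, 0, 0, -0.004, 0],
  [0, 0, 0, -0.008, 0],
  [0, 0, 0, -0.008, 0],
])

```text
time: 17.27
tcp_pos: [0.6071, 0.0275, 0.0086]
orientation: [-0.002, -0.054, 0.999, -0.0]
wrist_force: [-0.4, -0.0, 4.8]
finger_gap: 0.047
```

move_arm([
  [1, 0, 0, 0, 0],
  [1, 0, 0, 0, 0],
  [1, 0, 0, 0, 0],
  [1, 0, 0, 0, 0],
  [1, 0, 0, 0.2, 0],
  [1, 0, 0, 0.5, 0],
  [1, -0.2, 0, 0.8, 0],
  [1, -0.5, 0, 0.95, 0],
  [1, -0.55, 0, 0.95, 0],
  [1, -0.55, 0, 0.95, 0],
])

```text
time: 18.52
tcp_pos: [0.496, 0.0277, 0.1995]
orientation: [-0.001, -0.054, 0.999, -0.001]
wrist_force: [0.7, 0.3, 0.3]
finger_gap: 0.0853
```

```bash
python3 - <<'E'
from h import *
s,W,o=wrist()
for c in((603.7,27.3),(617.6,-102),(590,156.5)):circ(W,c,.036)
circ(W,(422,-83.5))
for n in('scene','side'): circ(cloud(snap(n)),(603.7,27.3),.036)
E
```

```text
tcp [496.   27.7 199.5] jawdeg 96.24 q6 -1.85
n 1181 top 25.1 circle [603.7  26.1] 25.3 bbox ctr 603.9 26.1 50.1 49.6
n 847 top 26.4 circle [ 617.  -102.4] 30.2 bbox ctr 612.8 -103.5 52.1 57.2
n 806 top 26.7 circle [588.9 155.6] 30.0 bbox ctr 587.4 155.8 56.2 59.7
n 708 top 45.6 circle [421.  -84.4] 21.1 bbox ctr 420.9 -84.1 41.2 41.2
n 190 top 26.3 circle [606.   29.3] 25.6 bbox ctr 606.1 29.1 51.0 50.7
n 172 top 23.8 circle [603.6  25.3] 25.9 bbox ctr 603.0 24.9 50.5 48.3
```

Die is within 1 mm of the dishes' midpoint. Now the punch.

move_arm([
  [1, -0.1, -1, 0, 0],
  [1, -0.2, -1, 0, 0],
  [1, -0.25, -1, 0, 0],
  [1, -0.25, -1, 0, 0],
  [1, -0.25, -1, 0, 0],
])

```text
time: 19.3
tcp_pos: [0.4491, -0.1748, 0.1975]
orientation: [-0.001, -0.053, 0.999, -0.0]
wrist_force: [-1.0, -0.4, -0.5]
finger_gap: 0.0855
```

move_arm([
  [1, -0.2, -0.88, 0, 0],
  [1, -0.2, -0.88, 0, 0],
  [1, -0.2, -0.88, 0, 0],
  [1, -0.2, -0.88, 0, 0],
  [1, -0.2, -0.88, 0, 0],
])

```text
time: 19.92
tcp_pos: [0.4095, -0.3492, 0.1967]
orientation: [-0.002, -0.053, 0.999, 0.001]
wrist_force: [-0.4, 1.0, -0.5]
finger_gap: 0.0851
```

```bash
python3 - <<'E'
from h import *
s,W,o=wrist('w4.png')
circ(W,(451,-351),.045,.01,.1,.02);circ(W,(451,-351),.045,.008,.03,.02)
E
```

```text
tcp [ 409.5 -349.2  196.7] jawdeg 96.07 q6 -2.59
n 588 top 68.2 circle [ 449.3 -353. ] 13.9 bbox ctr 449.1 -353.1 26.4 27.5
n 271 top 23.5 circle [ 449.1 -353.2] 16.2 bbox ctr 444.9 -353.2 22.8 32.0
```

View pics/w4.png

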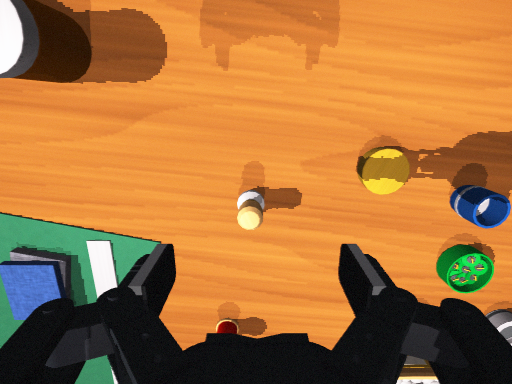

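Punch stands at (250,207), with the spool at (228,327) and the tin at (383,170) clear of it. Approaching.

move_arm([
  [1, 0.21, -0.014, 0, 0],
  [1, 0.21, -0.014, -0.2, 0],
  [1, 0.21, -0.014, -0.45, 0],
  [1, 0.21, -0.014, -0.65, 0],
  [1, 0.21, -0.014, -0.77, 0],
  [1, 0.21, -0.014, -0.81, 0],
  [1, 0.21, -0.014, -0.81, 0],
  [1, 0.21, -0.014, -0.81, 0],
], grip_force=30)

```text
time: 20.98
tcp_pos: [0.4524, -0.3517, 0.0361]
orientation: [-0.001, -0.054, 0.999, -0.0]
wrist_force: [0.1, 0.7, 0.8]
finger_gap: 0.0854
```

move_arm([
  [0.5, 0, 0, 0, 0],
  [0.5, 0, 0, 0, 0],
  [0.4, 0, 0, 0, 0],
  [0.35, 0, 0, 0, 0],
  [0.3, 0, 0, 0, 0],
  [0.2, 0, 0, 0, 0],
  [0, 0, 0, 0, 0],
  [0, 0, 0, 0, 0],
  [0, 0, 0, 0, 0],
  [0, 0, 0, 0, 0],
])

```text
time: 22.22
tcp_pos: [0.4525, -0.3517, 0.0362]
orientation: [-0.001, -0.054, 0.999, -0.0]
wrist_force: [0.0, -0.0, 3.9]
finger_gap: 0.0265
```

```bash
python3 - <<'E'
from h import *
t=snap('side')
W=cloud(t);circ(W,(451,-351),.04,.008,.024,.02)
cv2.imwrite('pics/s5.png',cv2.cvtColor(cv2.resize(t['color'][200:320,280:440],(800,600),interpolation=cv2.INTER_CUBIC),4))
E
```

```text
n 150 top 22.5 circle [ 449.5 -351.8] 17.0 bbox ctr 448.7 -351.9 31.2 32.3
```

View pics/s5.png

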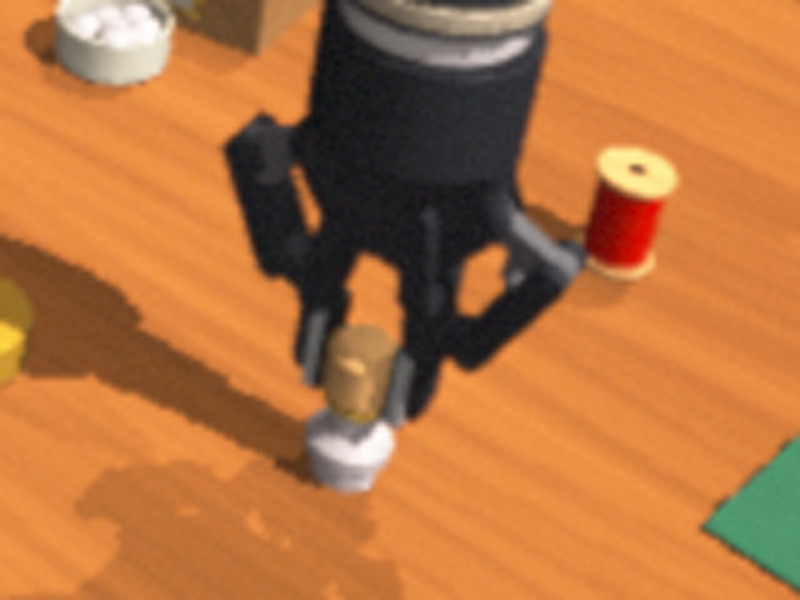

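Gripped upright: knob between the pads at (360,370), foot at (345,470). Lift and carry.

move_arm([
  [0, 0, 0, 0.1, 0],
  [0, 0, 0, 0.3, 0],
  [0, 0, 0, 0.5, 0],
  [0, 0.4, 1, 0.5, 0],
  [0, 0.4, 1, 0.5, 0],
  [0, 0.4, 1, 0.5, 0],
  [0, 0.4, 1, 0.5, 0],
  [0, 0.4, 1, 0.5, 0],
  [0, 0.4, 1, 0.5, 0],
])

```text
time: 23.4
tcp_pos: [0.5321, -0.1521, 0.1357]
orientation: [-0.001, -0.054, 0.999, -0.0]
wrist_force: [0.2, -0.3, -0.8]
finger_gap: 0.0264
```

move_arm([
  [0, 0.375, 0.898, 0, 0],
  [0, 0.375, 0.898, 0, 0],
  [0, 0.375, 0.898, 0, 0],
  [0, 0.375, 0.898, 0, 0],
  [0, 0.375, 0.898, -0.15, 0],
  [0, 0.375, 0.898, -0.3, 0],
  [0, 0.375, 0.898, -0.35, 0],
  [0, 0.375, 0.898, -0.35, 0],
  [0, 0.375, 0.898, -0.35, 0],
])

```text
time: 24.52
tcp_pos: [0.608, 0.0266, 0.0667]
orientation: [-0.0, -0.053, 0.999, -0.0]
wrist_force: [-0.2, 0.2, -1.6]
finger_gap: 0.0266
```

```bash
python3 - <<'E'
from h import *
print(arm.observe()['tcp_pos'])
t=snap('side');a=snap('scene')
def pr(s,p):
    T=np.linalg.inv(s['extrinsics']);q=s['mtx']@(T[:3,:3]@np.array(p)+T[:3,3]);return (q[:2]/q[2]).astype(int)
o=[]
for s in(t,a):
    u,v=pr(s,(.604,.027,.03));o.append(cv2.resize(s['color'][v-25:v+25,u-25:u+25],(400,400),interpolation=cv2.INTER_CUBIC))
cv2.imwrite('pics/p6.png',cv2.cvtColor(np.hstack(o),4))
E
```

```text
[0.60804771 0.02661866 0.06674124]
```

View pics/p6.png

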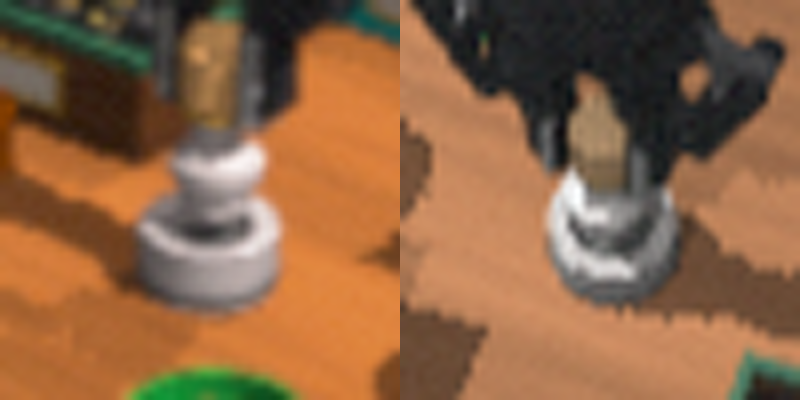

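Side: foot over the recess at (219,215), die rim centre near (210,230). Scene: foot at (608,235), die at (614,245). The punch may be 2–3 mm off, so I'll put numbers on it.

```bash
python3 - <<'E'
from h import *
for n in('side','scene'):
    s=dict(np.load(f'/tmp/{n}.npz'));W=cloud(s);h=s['extrinsics'][:2,0];h=h/np.linalg.norm(h)
    print(n,'axis',h.round(2))
    r=np.hypot(W[...,0]-.604,W[...,1]-.027)
    for lo,hi,R in((.006,.016,.032),(.012,.02,.032),(.046,.054,.022),(.076,.09,.02)):
        m=(r<R)&(W[...,2]>lo)&(W[...,2]<hi)
        p=(W[m][:,:2]-[.604,.027])@h*1000
        if len(p): print(lo,hi,len(p),np.percentile(p,[2,98]).round(1),'mid',np.percentile(p,[2,98]).mean().round(1))
E
```

```text
side axis [ 0.7  -0.71]
0.006 0.016 84 [-22.   21.1] mid -0.5
0.012 0.02 77 [-20.6  21.4] mid 0.4
0.046 0.054 42 [-11.7  16.2] mid 2.3
0.076 0.09 51 [-18.1   9.2] mid -4.4
scene axis [-0.44  0.9 ]
0.006 0.016 38 [-19.   24.5] mid 2.7
0.012 0.02 51 [-21.2  21.5] mid 0.2
0.046 0.054 31 [-17.   11.1] mid -2.9
0.076 0.09 22 [-15.7   4.7] mid -5.5
```

move_arm([
  [0, -0.003, 0.012, 0, 0],
  [0, -0.003, 0.012, 0, 0],
  [0, -0.003, 0.012, 0, 0],
])

```text
time: 25.0
tcp_pos: [0.6075, 0.0296, 0.0672]
orientation: [0.0, -0.054, 0.999, -0.0]
wrist_force: [0.3, -0.0, -1.4]
finger_gap: 0.0266
```

```bash
python3 - <<'E'
from h import *
for n in('side','scene'):
    for k in range(1):
        s=snap(n);W=cloud(s);K=s['mtx'];T=np.linalg.inv(s['extrinsics'])
        g=s['color'].astype(int);sat=g.max(-1)-g.min(-1)
        pr=lambda p:(lambda q:q[:2]/q[2])(K@(T[:3,:3]@np.array(p)+T[:3,3]))
        # colour: grey, bright pixels -> steel ; row-wise extent midpoints vs projected vertical axis of (604,27)
        for z in(.006,.012,.046,.050):
            u,v=pr((.604,.027,z));row=int(round(v));c=[x for x in range(int(u)-14,int(u)+15) if sat[row,x]<45 and g[row,x].mean()>85]
            if c:print(n,z,'mid-axis px',round((c[0]+c[-1])/2-u,2),'width',len(c),'mm/px',round(1000*(T[2,:3]@np.array([.604,.027,z])+T[2,3])/K[0,0],2))
E
```

```text
side 0.006 mid-axis px 0.29 width 15 mm/px 2.84
side 0.012 mid-axis px 0.23 width 15 mm/px 2.83
side 0.046 mid-axis px -0.14 width 11 mm/px 2.79
side 0.05 mid-axis px -0.19 width 11 mm/px 2.78
scene 0.006 mid-axis px -0.06 width 11 mm/px 3.08
scene 0.012 mid-axis px -0.02 width 11 mm/px 3.07
scene 0.046 mid-axis px -0.73 width 9 mm/px 3.0
scene 0.05 mid-axis px -0.19 width 4 mm/px 2.99
```

Both views now agree to about 1.5 mm, inside the 3 mm clearance. Lowering gently.

move_arm([
  [0, 0, -0.003, -0.02, 0],
  [0, 0, -0.003, -0.035, 0],
  [0, 0, -0.003, -0.05, 0],
  [0, 0, -0.003, -0.06, 0],
  [0, 0, -0.003, -0.06, 0],
])

```text
time: 25.72
tcp_pos: [0.6073, 0.0289, 0.0547]
orientation: [-0.0, -0.054, 0.999, -0.0]
wrist_force: [-0.1, 0.5, -1.6]
finger_gap: 0.0267
```

move_arm([
  [0, 0, 0, -0.006, 0],
  [0, 0, 0, -0.011, 0],
  [0, 0, 0, -0.014, 0],
  [0, 0, 0, -0.014, 0],
])

```text
time: 26.22
tcp_pos: [0.6074, 0.0289, 0.0522]
orientation: [-0.0, -0.054, 0.999, -0.0]
wrist_force: [-0.8, -0.3, 0.6]
finger_gap: 0.0268
```

Landed at 52.2 mm, the expected recess-floor height, with light contact. Release and rise straight up past the knob.

move_arm([
  [0.5, 0, 0, -0.002, 0],
  [1, 0, 0, -0.002, 0],
  [1, 0, 0, -0.002, 0],
  [1, 0, 0, -0.002, 0],
  [1, 0, 0, 0.15, 0],
  [1, 0, 0, 0.45, 0],
  [1, 0, 0, 0.7, 0],
  [1, -0.3, -0.2, 0.75, 0],
  [1, -0.6, -0.55, 0.75, 0],
  [1, -0.8, -0.55, 0.75, 0],
  [1, -0.8, -0.55, 0.75, 0],
  [1, -0.8, -0.55, 0.75, 0],
])

```text
time: 27.72
tcp_pos: [0.4476, -0.0815, 0.2027]
orientation: [0.001, -0.053, 0.999, -0.001]
wrist_force: [0.7, 0.3, -0.5]
finger_gap: 0.0859
```

```bash
python3 - <<'E'
from h import *
s,W,o=wrist('w7.png')
circ(W,(604,27),.045,.05,.1,.02);circ(W,(604,27),.036,.008,.03);circ(W,(617.6,-102),.036);circ(W,(421,-84))
E
```

```text
tcp [447.6 -81.5 202.7] jawdeg 96.09 q6 -2.1
n 565 top 84.4 circle [603.9  26.9] 14.1 bbox ctr 603.2 26.9 26.2 27.5
n 622 top 25.2 circle [603.1  26.2] 25.3 bbox ctr 603.0 25.8 49.3 49.6
n 1380 top 26.5 circle [ 616.8 -103.1] 30.4 bbox ctr 616.4 -102.5 59.9 59.3
n 458 top 45.8 circle [420.7 -84.7] 20.9 bbox ctr 420.4 -84.8 40.9 41.0
```

View pics/w7.png

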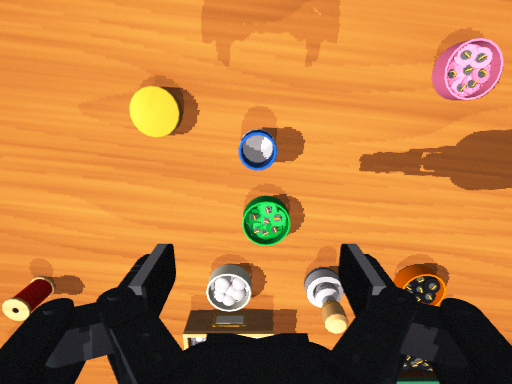

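The punch stands upright in the die, top at 84 mm, within 1 mm of the die axis. The cutter is at (258,150). Now the cutter.

move_arm([
  [1, -0.125, -0.009, -0.1, 0],
  [1, -0.125, -0.009, -0.35, 0],
  [1, -0.125, -0.009, -0.6, 0],
  [1, -0.125, -0.009, -0.8, 0],
  [1, -0.125, -0.009, -0.92, 0],
  [1, -0.125, -0.009, -0.96, 0],
  [1, -0.125, -0.009, -0.96, 0],
  [1, -0.125, -0.009, -0.96, 0],
], grip_force=40)

```text
time: 28.78
tcp_pos: [0.4247, -0.0834, 0.0114]
orientation: [0.002, -0.054, 0.999, -0.001]
wrist_force: [0.5, 0.7, 0.4]
finger_gap: 0.0851
```

move_arm([
  [0.6, 0, 0, 0, 0],
  [0.5, 0, 0, 0, 0],
  [0.4, 0, 0, 0, 0],
  [0.2, 0, 0, 0, 0],
  [0, 0, 0, 0, 0],
  [0, 0, 0, 0, 0],
  [0, 0, 0, 0, 0],
  [0, 0, 0, 0, 0],
])

```text
time: 29.78
tcp_pos: [0.425, -0.0836, 0.0121]
orientation: [0.003, -0.054, 0.999, -0.002]
wrist_force: [0.4, -0.3, 6.0]
finger_gap: 0.0403
```

move_arm([
  [0, 0, 0, 0.15, 0],
  [0, 0, 0, 0.4, 0],
  [0, 0, 0, 0.65, 0],
  [0, 0, 0, 0.65, 0],
  [0, 0.7, 0.3, 0.65, 0],
  [0, 0.7, 0.3, 0.65, 0],
  [0, 0.7, 0.3, 0.65, 0],
  [0, 0.7, 0.3, 0.65, 0],
  [0, 0.7, 0.3, 0.65, 0],
])

```text
time: 30.9
tcp_pos: [0.5626, -0.0234, 0.1404]
orientation: [0.0, -0.054, 0.999, -0.001]
wrist_force: [-1.2, 0.6, -2.1]
finger_gap: 0.0401
```

move_arm([
  [0, 0.692, 0.306, 0, 0],
  [0, 0.692, 0.306, 0, 0],
  [0, 0.692, 0.306, 0, 0],
  [0, 0.692, 0.306, 0, 0],
  [0, 0.692, 0.306, -0.15, 0],
  [0, 0.692, 0.306, -0.35, 0],
  [0, 0.692, 0.306, -0.5, 0],
  [0, 0.692, 0.306, -0.59, 0],
  [0, 0.692, 0.306, -0.62, 0],
  [0, 0.692, 0.306, -0.63, 0],
  [0, 0.692, 0.306, -0.63, 0],
])

```text
time: 32.28
tcp_pos: [0.7018, 0.0376, 0.0156]
orientation: [0.001, -0.054, 0.999, -0.001]
wrist_force: [0.3, 0.8, -2.2]
finger_gap: 0.0404
```

move_arm([
  [0, 0, 0, -0.01, 0],
  [0, 0, 0, -0.016, 0],
  [0, 0, 0, -0.02, 0],
  [0, 0, 0, -0.02, 0],
])

```text
time: 32.78
tcp_pos: [0.702, 0.0377, 0.0123]
orientation: [0.001, -0.054, 0.999, -0.001]
wrist_force: [-1.0, -0.8, 2.4]
finger_gap: 0.0407
```

move_arm([
  [0.75, 0, 0, 0, 0],
  [0.75, 0, 0, 0, 0],
  [0.75, 0, 0, 0, 0],
  [0.75, 0, 0, 0.1, 0],
  [0.75, 0, 0, 0.35, 0],
  [0.75, 0, 0, 0.6, 0],
  [1, 0, 0, 0.85, 0],
  [1, -0.4, 0, 1, 0],
  [1, -0.8, 0, 1, 0],
  [1, -1, 0, 1, 0],
  [1, -1, 0, 1, 0],
])

```text
time: 34.15
tcp_pos: [0.497, 0.0384, 0.2135]
orientation: [0.0, -0.054, 0.999, -0.001]
wrist_force: [0.7, 0.0, 0.3]
finger_gap: 0.0853
```

```bash
python3 - <<'E'
from h import *
s,W,o=wrist()
for c in((698,38),(590,156.5),(617.6,-102)):circ(W,c,.036)
circ(W,(604,27),.045,.05,.1,.02)
for n in('scene','side'):
    W=cloud(snap(n));print(n)
    for c in((698,38),(590,156.5),(617.6,-102)):circ(W,c,.036)
    circ(W,(604,27),.045,.06,.1,.02)
    circ(W,(655,-366.5));circ(W,(394.5,-199.5))
s=snap('scene');cv2.imwrite('pics/f.png',cv2.cvtColor(cv2.resize(s['color'][130:300,150:377],(800,600),interpolation=cv2.INTER_CUBIC),4))
E
```

```text
tcp [497.   38.4 213.5] jawdeg 96.19 q6 -1.82
n 503 top 45.6 circle [697.3  36.7] 21.2 bbox ctr 697.1 36.2 42.1 41.3
n 1072 top 26.6 circle [589.4 155.6] 30.2 bbox ctr 589.2 155.7 59.7 59.7
n 1136 top 26.3 circle [ 617.2 -102.6] 30.6 bbox ctr 615.4 -102.3 56.5 59.5
n 540 top 84.4 circle [604.   27.4] 14.0 bbox ctr 603.5 27.4 25.7 27.2
scene
n 79 top 46.2 circle [701.3  38.5] 21.8 bbox ctr 700.6 39.5 40.3 41.0
n 270 top 26.1 circle [592.1 159.5] 31.5 bbox ctr 592.6 158.2 61.5 59.7
n 242 top 26.3 circle [ 620.1 -100.2] 31.3 bbox ctr 619.8 -100.0 60.4 60.1
n 76 top 85.6 circle [608.9  31.3] 14.0 bbox ctr 608.9 30.4 27.4 26.3
n 83 top 52.5 circle [ 655.3 -365.1] 16.8 bbox ctr 655.3 -365.8 31.0 32.1
n 176 top 25.4 circle [ 396.3 -199.7] 29.1 bbox ctr 396.4 -199.1 58.1 57.4
side
n 112 top 43.1 circle [697.   34.1] 22.6 bbox ctr 697.5 35.3 41.7 42.6
n 209 top 24.6 circle [588.4 156.4] 32.1 bbox ctr 589.5 156.2 61.9 59.9
n 292 top 24.7 circle [ 617.5 -102.9] 31.3 bbox ctr 617.0 -102.5 60.2 60.1
n 88 top 82.6 circle [604.   25.2] 14.2 bbox ctr 603.5 25.9 25.1 23.7
n 152 top 49.7 circle [ 652.7 -367.6] 17.4 bbox ctr 653.0 -367.0 34.5 32.4
n 441 top 22.2 circle [ 393.8 -201.7] 28.2 bbox ctr 394.4 -202.2 55.4 54.1
```

View pics/f.png

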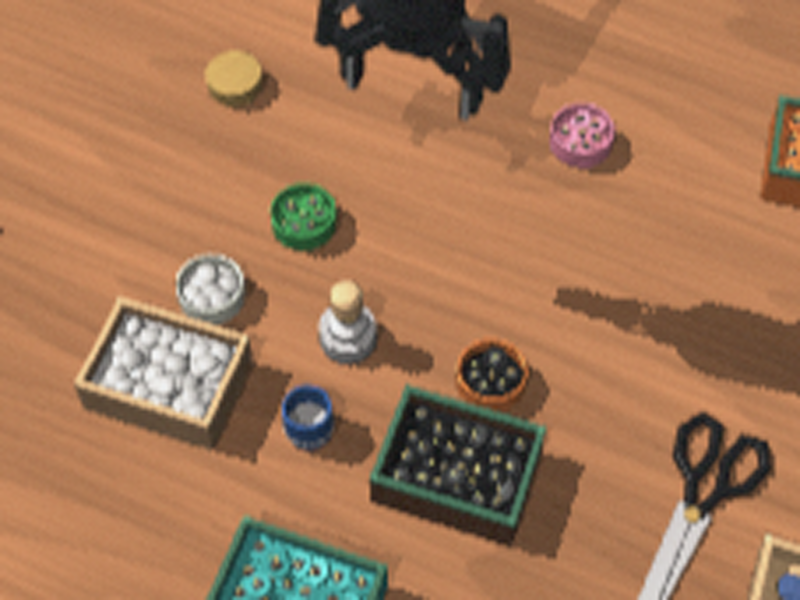

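All is in place: dishes at (210,285) and (492,372), punch in die at (347,325), cutter at (308,415). The robot touches nothing, so I'm handing in.

```bash
python3 -c "
from bench import arm
print(arm.close_job())"
```

```text
the job is handed in; nothing more can be done
None
```

The bench is set out as asked and the job is handed in, at about 34 s of the 112 s allowed. I placed things in your order: shell dish, back dish, die, punch in the die, then cutter. The hand-in gave no verdict.

In the last checks, the wrist, scene and side cameras agreed with each other to about 3–5 mm:

| Check | Result |
|---|---|
| Dishes | Averaging the cameras, each about 1 mm from its goal: centred on its box, gap about 20 mm |
| Die | Within about 1 mm of midway between the dishes and in line, measured before the punch went in |
| Punch | Upright in the recess, top at 84 mm as expected, within about 1 mm of the die's axis |
| Cutter | Upright, about 1 mm from its goal between the boxes |
| Spool and pin tin | Measured again and not moved |
| Shears | Never touched; checked only by eye in the final picture |

- **Punch correction:** a check before lowering showed the punch 2–3 mm off the recess. I moved it about 3 mm sideways before lowering, and it went in with only light contact.
- **Camera difference:** in the final check the scene camera put the punch about 5 mm farther back (+x) than the other two cameras did. I trusted those two because the scene camera read everything a few millimetres too far back and to the left.

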